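Shut the bean bin against its seal and shoot the bolt home

TASK

Close the lid of the wooden coffee-bean bin and, holding it down against its springy seal by the bolt's knob, slide the bolt across into the keeper until you feel it come up against the stop hidden inside; keep a moderate pressure on it there (about 10 N) for a moment, then let go and leave it there. Be gentle: do not slam the lid, force it down hard or ram the bolt, and leave the other things on the counter where they stand.

Things in the scene. Friction and masses are not known exactly. Their poses are not given: they have to be found in the camera images.
- bin: Wooden coffee-bean bin, 150 (x) x 184 (y) x 90 mm high, fixed to the top. Origin: centre of its underside; x points from the front to the hinge side, y along the front towards the keeper, z up. Its lid is hinged along its far (+x) upper edge: hinge line at bin x = 75, z = 90 mm, parallel to y.
- lid: The lid: wooden board 155 x 184 x 8 mm with the bolt on top (about 0.25 kg). Origin on the hinge line; the board runs from x = 0 to -155 mm, z = 0 to 8 mm in its own frame; x is level when shut. A stiff hinge holds it at any angle (2 to 5 N at the front edge swings it down). In front of the bolt's base plate a bare strip of board 27 mm wide runs along the front edge.
- lid_edge (a point): Middle of the lid's front edge, on its upper face (155 mm from the hinge line). Fully shut it lies 98 mm above the bin's underside. Let go on the springy seal, the lid stays 5 to 7 mm too high there and the bolt cannot enter the keeper; about 10 N straight down at the bolt's knob lets the bolt in, 15 N brings the lid onto the hard rim.
- bolt: Barrel bolt on the lid: steel rod 10 mm thick that slides along the bin's +y (about 2 N of friction) in two barrels (16 mm long, tops 26 mm above the lid's underside), 115 mm from the hinge line, its axis 18 mm above the lid's underside (10 mm above the board). Origin on the rod's axis under the knob; y points to the tip.
- bolt_knob (a point): Middle of the gripping length of the bolt's upright knob: a steel cylinder 14 mm thick, its top 13 mm above this point; the rod's upper side lies 24 mm below this point and the board 39 mm below it. Nothing stands within 30 mm of the knob over its whole travel, save the rod beneath it, which runs along y.
- bolt_tip (a point): Flat end of the rod, on its axis, 106 mm from the knob along y.
- keeper: Steel keeper: a square tunnel on the bin's +y side, open to the bolt, closed at the far end, 26 mm wide, 28 high, 38 long; axes as the bin. A rigid stop screw inside, out of sight and set differently each time, ends the bolt's way 16 to 30 mm past the mouth; find it by feel and press on it with some newtons (over 20 N harms it).
- keeper_mouth (a point): Centre of the keeper's mouth (axes as the bin); the hole is 14 mm high, leaving the rod 2 mm above and below when the lid is fully shut. The bolt's tip starts 8 to 14 mm short of it along y.
- rim: Fixed upper rim of the bin with its black rubber seal along the front (springy over the lid's last 9 mm) and the upper edge of the keeper's hole: all that the lid and bolt bear on, save the stop screw. Origin and axes as bin. Over 30 N between it and the lid with its bolt is rough handling.
- jigger_mid (a point): Bystander, to be left alone: double-cone steel jigger, 44x44x74 mm; point on its axis half-way up.
- mill_1_mid (a point): Bystander, to be left alone: small glass shaker with a grey domed cap, 44x44x90 mm; point on its axis half-way up.
- tamper_mid (a point): Bystander, to be left alone: coffee tamper, steel foot and black grip, 58x58x82 mm; point on its axis half-way up.
- tin_1_mid (a point): Bystander, to be left alone: round food tin, 57x57x72 mm; point on its axis half-way up.
- milk_pitcher_mid (a point): Bystander, to be left alone: small steel milk pitcher with a handle, 69x98x80 mm; point near its middle, half-way up.

How it is judged:
By the outcome, as a careful person would: the job done as asked, in the order asked, and still so for the second after the job is handed in, with the robot touching nothing.
It also fails if it takes over 61 s, if anything falls off the work surface, if the arm or the gripper's body presses on something with over 40 N, if the wrist force passes 120 N, or if a joint passes its speed limit or range.

ROBOT

A 6-joint arm with a two-finger parallel gripper is mounted at the origin on a cart in front of the work surface, level with it; the furniture and walls round the work are solid. World frame = base frame: x ahead of the robot, y to its left, z up, the work surface at z = 0. Lengths are in m, angles in rad, forces in N, time in s.
With the tool pointing down it reaches from about 0.35 to 0.975 m from the base axis. Payload 4.9 kg.
Tool frame: the origin (TCP) lies on the centre line of the jaws, within the pads' length; the fingertips stand 14 mm ahead of it and the grasp point (between the pads) lies 5 mm behind it (manip.nose_length is the distance from the TCP to the fingertips, in m); z points along the fingers, y is the line along which they close (so a half turn about z gives the same grasp; the last joint's range is limited). The gripper opens to 85 mm and grips with 20 to 120 N. Pads are 22 mm wide; open, the fingers measure 114 mm over their backs; the gripper's body (76 mm by 85 mm) begins 54 mm behind the grasp point. The pads swing forward as they close: fully open they stand 13 mm farther back than shut.
Start: joints at [-1.223, 0.053, 1.613, -0, 1.476, -0.119], TCP at [0.281, -0.558, 0.245] pointing down, gripper open.
Joint ranges: [-3.01, 3.01], [-1.01, 2.22], [0.06, 2.58], [-1.02, 4.17], [0.09, 2.62], [-3.14, 3.14]. Speed limits (rad/s): [2.57, 2.57, 3.14, 3.14, 3.14, 3.14].

INTERFACE

Orientations are given as a unit quaternion [w, x, y, z].
In Python, from plant import manip, imaging gives the robot as it stands.
- The arm moves only by the tool play_rows, never from a script. Its argument "commands" is a list of rows, each a list of 6 numbers: the shift along the tool's x, y, z in mm, then the turn, a rotation vector about the tool's x, y, z in degrees. A call has 1 to 5 rows; each row shifts and turns the commanded pose from where the row before left it, along the tool's axes as they then stand; what a row does not reach is not made up. A row lasts 1/12 s, in which the tool goes at most 41.7 mm and 7.16 degrees, less where a joint would pass 70% of its speed; a pose out of reach is approached as far as the arm can. A call is refused whole if a number of a shift passes 41.7 or a number of a turn 7.16, either way. A call with a gripper value outside its range is refused whole. "hand" is the finger opening in mm, from 0 to 85.4, set as the call begins (left out, the last holds). The fingers move at their own pace and stop on an object; the grip force is fixed at half the most. Time passes only in rows, so rows that do not move let the fingers close. It gives the time, the measured TCP pose, the force, the opening and the grip force at its end, in the units of the state.
- manip.state(): the state, without advancing time (a new reading comes with each control period).
- imaging.grab_frame(name): name is "scene" or "top" or "wrist"; returns a dict with "image" (384x512x3 uint8, red, green, blue), "fx", "fy", "cx", "cy" (pixels), "R" (3x3) and "t" (3): a world point X has camera coordinates R X + t; the wrist camera has in their place "mount" (4x4, takes a point from camera to tool coordinates, whose origin is the TCP and whose axes are the flange's). Camera axes: x right, y down, z forward; pixel columns grow to the right and rows downward; lengths in m; the calibration is good to about 2 mm. A picture is of the moment at which its call begins: read the wrist's pose just before it. There is no depth.
- manip.job_done(): hands the job in; it is judged then, once.
The state is a dict: "time": time; "joint_pos": joint angles; "joint_vel": joint speeds; "joint_efforts": joint torques, N m; "tool_pos": TCP position; "tool_rot": TCP orientation; "contact_force": force on the tool from outside, world axes, zero at the start; "ft_torque": the same for the moment, N m; "gripper_width": opening from 0.0 (shut) to 1.0 (fully open); "grasp_force": force on a finger pad.
Only numpy, scipy, OpenCV 4.12 (cv2) and the standard library are available. Lean on these libraries where they do the work, as an engineer would, in place of code of your own. Each camera call takes 0.05 s, during which the arm holds its last target. There are 200 camera calls.

## Working session

There is one attempt and no reset: what is moved stays moved. The work goes in short steps, Python scripts to look and compute and a tool call to move; the robot and the scene stay as the last step left them, time stands still between calls to the robot, and variables do not carry over. Pictures are saved under pics/ and viewed, at most 10 in all, crops included, and the job is handed in when it is done.

Besides the shell and the picture viewer there is one more tool, called by a JSON object that holds its "op" and its "data". play_rows: Moves the arm, as the interface text tells. Its arguments: {"type":"object","properties":{"commands":{"type":"array","items":{"type":"array","items":{"type":"number"}}},"hand":{"type":"number"}},"required":["commands"]}

```bash
mkdir -p pics; ls
python3 - <<'E'
from plant import manip, imaging
import cv2
s=manip.state(); print({k:s[k] for k in('time','tool_pos','tool_rot','contact_force','gripper_width')}, manip.nose_length)
for n in('scene','top'):
    f=imaging.grab_frame(n); print(n,f['fx'],f['fy'],f['cx'],f['cy'],f['R'],f['t'])
    cv2.imwrite(f'pics/{n}0.png',cv2.resize(f['image'][:,:,::-1],(768,576)))
E
```

```text
pics
{'time': 0.0, 'tool_pos': array([ 0.28105338, -0.55756829,  0.24404141]), 'tool_rot': array([-1.02827309e-03,  9.72884802e-01,  2.31287890e-01, -1.28898210e-04]), 'contact_force': array([-0.04617534,  0.25522072,  0.22946716]), 'gripper_width': 0.9987686231412897} 0.014
scene 469.25725104242963 469.25725104242963 256.41189745313426 195.07549150713223 [[-8.16350138e-01 -5.77556953e-01 -6.46585185e-04]
 [-4.35908036e-01  6.16869574e-01 -6.55329011e-01]
 [ 3.78888685e-01 -5.34696077e-01 -7.55343279e-01]] [0.48069495 0.32429176 1.14351598]
top 478.78476943780385 478.78476943780385 257.75646176650355 198.05941104517615 [[-0.01382099 -0.9998894   0.00549327]
 [-0.98879613  0.01285061 -0.14871812]
 [ 0.14863108 -0.00748715 -0.98886437]] [0.01686133 0.56960108 1.19929311]
```

View pics/scene0.png

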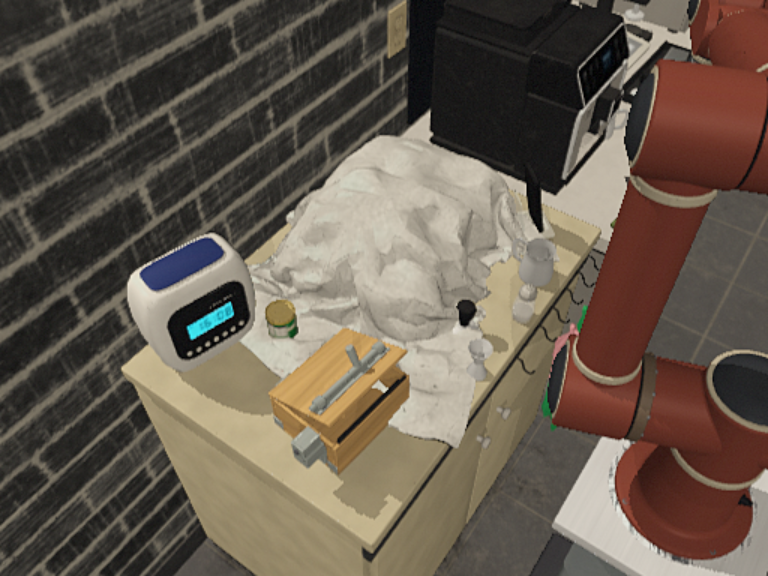

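View pics/top0.png

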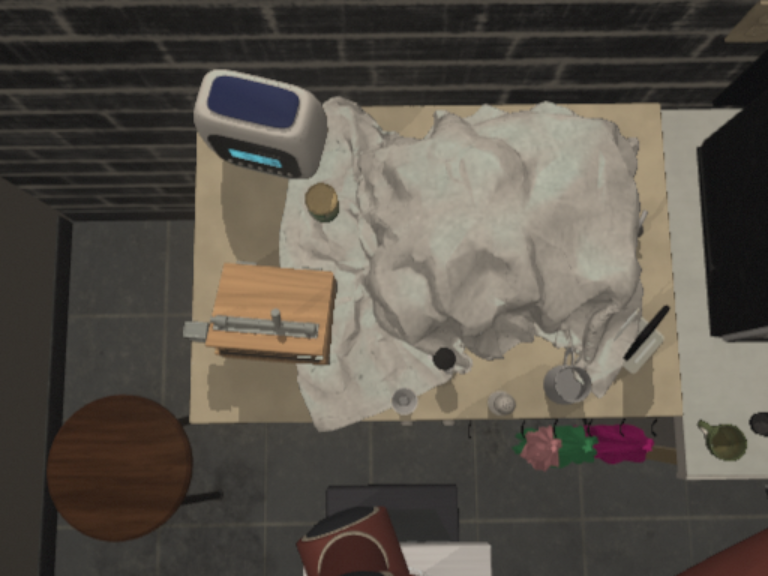

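The scene shows the bin front-left with the lid ajar about 15–20°. The keeper is at scene ~(312,445), and the bolt lies along the lid. In the top view the lid spans (210..335, 265..360), the knob is near (277,318) and the keeper near (195,330). I'll zoom in next.

Run:
```python
import cv2,numpy as np
a=cv2.imread('pics/top0.png');b=cv2.imread('pics/scene0.png')
# to native scale = /1.5 ; crops magnified 4.5x of the 768 image -> 6? 
A=cv2.resize(a[250:380,170:350],None,fx=4.4,fy=4.4,interpolation=2)
B=cv2.resize(b[320:480,260:420],None,fx=3.7,fy=3.7,interpolation=2)
cv2.imwrite('pics/ca.png',A);cv2.imwrite('pics/cb.png',B);print(A.shape,B.shape)
```

```text
(572, 792, 3) (592, 592, 3)
```

View pics/ca.png

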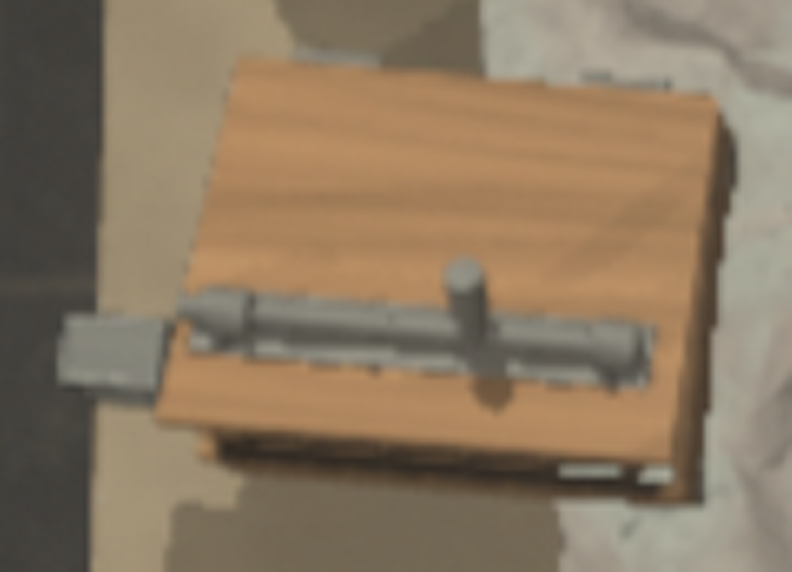

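View pics/cb.png

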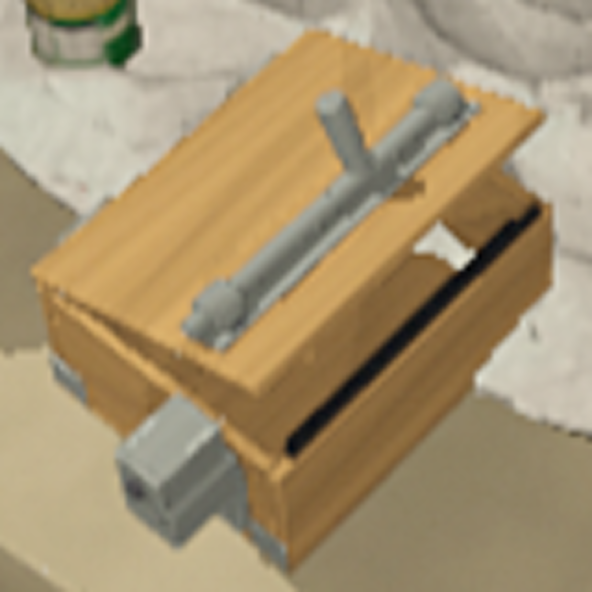

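The crops show the lid ajar. Top-crop pixels: lid corners (235,62), (158,420), (718,97) and (670,462), knob top (463,270). Scene-crop pixels for the same points: (35,272), (260,392), (315,32), (545,117) and (332,100).

```bash
cat > h.py <<'E'
import numpy as np, cv2
from plant import manip, imaging
def tri(fa,pa,fb,pb):
    P=[np.array([[f['fx'],0,f['cx']],[0,f['fy'],f['cy']],[0,0,1]])@np.c_[f['R'],f['t']] for f in(fa,fb)]
    X=cv2.triangulatePoints(P[0],P[1],np.array(pa,float).reshape(2,1),np.array(pb,float).reshape(2,1))[:,0]
    return X[:3]/X[3]
def ray(f,p):
    R=np.array(f['R']);c=-R.T@f['t'];d=R.T@np.array([(p[0]-f['cx'])/f['fx'],(p[1]-f['cy'])/f['fy'],1]);return c,d
def onz(f,p,z):
    c,d=ray(f,p);return c+d*(z-c[2])/d[2]
E
python3 - <<'E'
from h import *
np.set_printoptions(precision=4,suppress=True)
ft=imaging.grab_frame('top');fs=imaging.grab_frame('scene')
ta=lambda u,v:((u/4.4+170)/1.5,(v/4.4+250)/1.5)
sb=lambda u,v:((u/3.7+260)/1.5,(v/3.7+320)/1.5)
pts=dict(BL=((235,62),(35,272)),FL=((158,420),(260,392)),BR=((718,97),(315,32)),FR=((670,462),(545,117)),knob=((463,268),(332,100)),
 rodtip=((183,308),(190,330)),keepTL=((62,316),(118,458)),keepTR=((166,322),(178,395)),keepFR=((157,392),(225,437)))
D={k:tri(ft,ta(*a),fs,sb(*b)) for k,(a,b) in pts.items()}
for k in D: print(k,D[k])
print('edges',np.linalg.norm(D['BL']-D['BR']),np.linalg.norm(D['FL']-D['FR']),np.linalg.norm(D['BL']-D['FL']),np.linalg.norm(D['BR']-D['FR']))
print('bin bottom front left',onz(fs,sb(290,570),0),'rim FL',onz(fs,sb(290,470),.09),onz(fs,sb(552,207),.09), 'top rim', onz(ft,ta(690,500),0))
s=D['BL']-D['BR']+D['FL']-D['FR'];print('yaw',np.degrees(np.arctan2(-s[0],s[1])))
E
```

```text
BL [0.6217 0.2812 0.0924]
FL [0.4812 0.294  0.1456]
BR [0.6063 0.0983 0.0862]
FR [0.4641 0.112  0.1445]
knob [0.5292 0.1804 0.182 ]
rodtip [0.5223 0.2868 0.1443]
keepTL [0.523  0.3382 0.1129]
keepTR [0.521  0.3005 0.1123]
keepFR [0.4947 0.3036 0.1089]
edges 0.18373437188631853 0.182729644187381 0.15078937640048667 0.1542658690976007
bin bottom front left [0.4734 0.2956 0.    ] rim FL [0.4702 0.2924 0.09  ] [0.4544 0.1183 0.09  ] top rim [0.4589 0.116  0.    ]
yaw -5.099715840607973
```

{"op": "play_rows", "data": {"commands": [[25.7,-30.2,0,0,0,0],[25.7,-30.2,0,0,0,0],[25.7,-30.2,0,0,0,0],[25.7,-30.2,0,0,0,0],[25.7,-30.2,0,0,0,0]], "hand": 0}}

```text
time: 0.62
tool_pos: [0.328, -0.3636, 0.2449]
tool_rot: [-0.0, 0.973, 0.231, 0.0]
contact_force: [0.6, 0.4, 1.0]
gripper_width: 0.303
grasp_force: 0.0
```

{"op": "play_rows", "data": {"commands": [[25.7,-30.2,0,0,0,0],[25.7,-30.2,0,0,0,0],[25.7,-30.2,0,0,0,0],[25.7,-30.2,0,0,0,0],[25.7,-30.2,0,0,0,0]]}}

```text
time: 1.03
tool_pos: [0.3747, -0.1709, 0.2452]
tool_rot: [0.0, 0.973, 0.231, 0.0]
contact_force: [0.4, 0.0, 0.7]
gripper_width: -0.004
grasp_force: 0.0
```

{"op": "play_rows", "data": {"commands": [[25.7,-30.2,0,0,0,0],[25.7,-30.2,0,0,0,0],[25.7,-30.2,0,0,0,0],[25.7,-30.2,0,0,0,0],[25.7,-30.2,0,0,0,0]]}}

```text
time: 1.45
tool_pos: [0.4215, 0.0219, 0.2454]
tool_rot: [0.0, 0.973, 0.231, 0.0]
contact_force: [1.8, -0.7, 0.3]
gripper_width: -0.004
grasp_force: 0.0
```

{"op": "play_rows", "data": {"commands": [[0,0,0,0,0,6.4],[0,0,0,0,0,6.4],[0,0,0,0,0,6.4],[0,0,0,0,0,6.3],[0,0,0,0,0,6.3]]}}

```text
time: 1.87
tool_pos: [0.4215, 0.0202, 0.2451]
tool_rot: [0.0, 0.999, -0.046, -0.0]
contact_force: [0.1, -0.6, 0.6]
gripper_width: 0.005
grasp_force: 0.0
```

{"op": "play_rows", "data": {"commands": [[6,-39,0,0,0,0],[6,-39,0,0,0,0],[6,-39,0,0,0,0],[6,-39,0,0,0,0],[6,-39,0,0,0,0]]}}

```text
time: 2.28
tool_pos: [0.4687, 0.2134, 0.2452]
tool_rot: [0.0, 0.999, -0.044, 0.0]
contact_force: [0.1, -0.5, 0.9]
gripper_width: 0.0
grasp_force: 0.0
```

{"op": "play_rows", "data": {"commands": [[0,0,15,0,0,0],[0,0,15,0,0,0],[0,0,12,0,0,0],[0,0,8,0,0,0],[0,0,0,0,0,0]]}}

```text
time: 2.7
tool_pos: [0.4674, 0.2108, 0.1927]
tool_rot: [0.001, 0.999, -0.044, -0.002]
contact_force: [0.0, 0.5, -0.1]
gripper_width: 0.003
grasp_force: 0.0
```

Run:
```python
from h import *
for n in('scene','top'):
    f=imaging.grab_frame(n)['image'][:,:,::-1]
    c=f[190:330,150:300] if n=='scene' else f[150:270,100:250]
    cv2.imwrite(f'pics/{n}1.png',cv2.resize(c,None,fx=2.6,fy=2.6,interpolation=2))
a=cv2.imread('pics/scene1.png');b=cv2.imread('pics/top1.png')
b=cv2.copyMakeBorder(b,0,a.shape[0]-b.shape[0],0,0,0)
cv2.imwrite('pics/both1.png',np.hstack([a,b]))
```

```text
(no output)
```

View pics/both1.png

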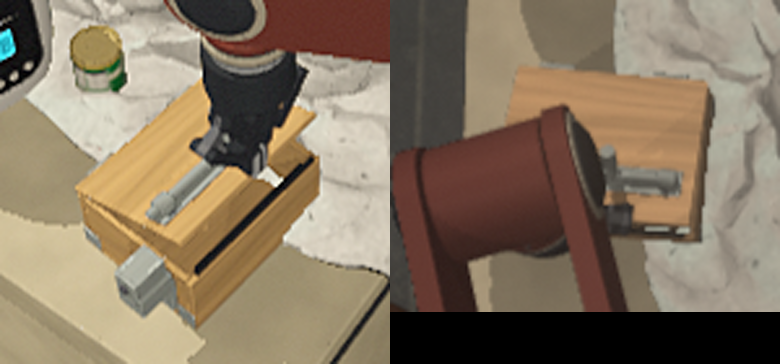

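The closed fingertips stand just above the lid's front strip, at about (262,175) in the left half, and the knob is clear behind them. I'm descending.

{"op": "play_rows", "data": {"commands": [[0,0,7,0,0,0],[0,0,6,0,0,0],[0,0,5,0,0,0],[0,0,4,0,0,0],[0,0,4,0,0,0]]}}

```text
time: 3.22
tool_pos: [0.4686, 0.2114, 0.1688]
tool_rot: [0.0, 0.999, -0.044, -0.0]
contact_force: [-0.9, 0.1, 1.1]
gripper_width: 0.0
grasp_force: 0.7
```

{"op": "play_rows", "data": {"commands": [[0,0,4,0,0,0],[0,0,4,0,0,0],[0,0,4,0,0,0],[0,0,4,0,0,0],[0,0,0,0,0,0]]}}

```text
time: 3.63
tool_pos: [0.4683, 0.2114, 0.1522]
tool_rot: [0.0, 0.999, -0.044, -0.001]
contact_force: [1.1, -0.9, -0.6]
gripper_width: 0.001
grasp_force: 0.0
```

Run:
```python
from h import *
f=imaging.grab_frame('scene')['image'][:,:,::-1][190:330,150:300]
w=imaging.grab_frame('wrist');print(w['mount'])
a=cv2.resize(f,None,fx=2.8,fy=2.8,interpolation=2)
b=cv2.resize(w['image'][:,:,::-1],(380,285))
b=cv2.copyMakeBorder(b,0,a.shape[0]-b.shape[0],0,0,0)
cv2.imwrite('pics/both2.png',np.hstack([a,b])[:600,:800])
print(manip.state()['contact_force'])
```

```text
[[ 1.06183067e-03 -9.47400036e-01 -3.20050065e-01  8.24607061e-02]
 [ 9.99999432e-01  9.77552686e-04  4.23985584e-04  6.83097197e-04]
 [-8.88181564e-05 -3.20050334e-01  9.47400536e-01 -1.28962878e-01]
 [ 0.00000000e+00  0.00000000e+00  0.00000000e+00  1.00000000e+00]]
[ 0.00903296 -0.29513119  0.4272498 ]
```

View pics/both2.png

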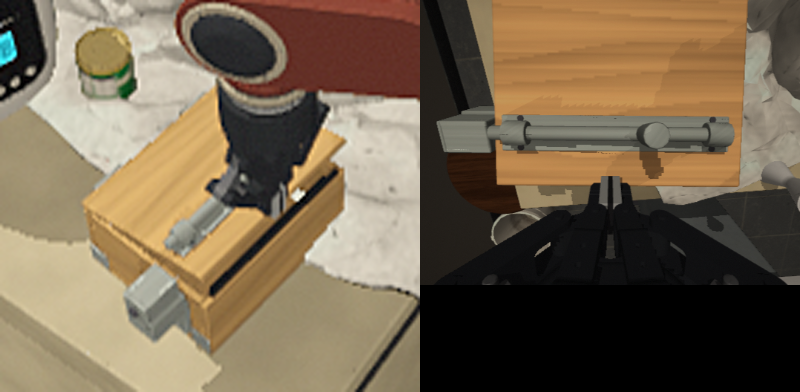

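The fingertips, at (610,180) in the wrist half, overlap the front edge only slightly. The edge runs from (498,185) to (738,185). I'll measure the edge from its known width.

```bash
cat >> h.py <<'E'
from scipy.spatial.transform import Rotation as Ro
def wcam(s,w):
    T=np.eye(4);q=s['tool_rot'];T[:3,:3]=Ro.from_quat([q[1],q[2],q[3],q[0]]).as_matrix();T[:3,3]=s['tool_pos']
    return T@np.array(w['mount'])
E
python3 - <<'E'
from h import *
np.set_printoptions(precision=4,suppress=True)
s=manip.state();w=imaging.grab_frame('wrist');T=wcam(s,w);k=512/380
def pt(u,v,Z):
    u=(u-420)*k;v=v*k
    return (T@np.array([(u-w['cx'])/w['fx']*Z,(v-w['cy'])/w['fy']*Z,Z,1]))[:3]
Z=w['fx']*.184/(240*k);L=pt(498,185,Z);R=pt(738,185,Z)
print('Z',Z,'edge',L,R,(L+R)/2,'tcp',s['tool_pos'])
# knob top with assumed heights
for Zk in(.1,.12,.14,.16): print(Zk,pt(653,134,Zk))
img=w['image'];hsv=cv2.cvtColor(img,cv2.COLOR_RGB2HSV)
E
```

```text
Z 0.16573537107456132 edge [0.4749 0.2963 0.1352] [0.4589 0.113  0.1353] [0.4669 0.2047 0.1353] tcp [0.4687 0.2114 0.153 ]
0.1 [0.521  0.1861 0.1859]
0.12 [0.5151 0.1827 0.1667]
0.14 [0.5092 0.1792 0.1475]
0.16 [0.5032 0.1757 0.1283]
```

{"op": "play_rows", "data": {"commands": [[5,0,0,0,0,0],[0,0,3,0,0,0],[0,0,3,0,0,0],[0,0,3,0,0,0],[0,0,0,0,0,0]]}}

```text
time: 4.2
tool_pos: [0.4733, 0.2109, 0.1434]
tool_rot: [0.0, 0.999, -0.044, -0.001]
contact_force: [0.2, -0.1, -0.0]
gripper_width: -0.001
grasp_force: 0.0
```

{"op": "play_rows", "data": {"commands": [[0,0,3,0,0,0],[0,0,3,0,0,0],[0,0,3,0,0,0],[0,0,3,0,0,0],[0,0,0,0,0,0]]}}

```text
time: 4.62
tool_pos: [0.4733, 0.2109, 0.1314]
tool_rot: [0.0, 0.999, -0.044, -0.001]
contact_force: [0.2, -0.2, 0.0]
gripper_width: -0.003
grasp_force: 0.0
```

```bash
cat >> h.py <<'E'
def edge():
    s=manip.state();w=imaging.grab_frame('wrist');T=wcam(s,w)
    h=cv2.cvtColor(w['image'],cv2.COLOR_RGB2HSV)
    m=cv2.inRange(h,(8,90,110),(22,255,255))
    n,l,st,_=cv2.connectedComponentsWithStats(m);
    out=[]
    for v in range(150,384,6):
        x=np.where(m[v])[0]
        out.append((v,x.min() if len(x) else -1,x.max() if len(x) else -1,len(x)))
    return s,w,T,m,out
E
python3 - <<'E'
from h import *
s,w,T,m,o=edge();print(s['contact_force'],*o,sep='\n')
cv2.imwrite('pics/w3.png',w['image'][:,:,::-1])
E
```

```text
[ 0.15376134 -0.23251272  0.01377171]
(150, np.int64(91), np.int64(442), 352)
(156, np.int64(94), np.int64(441), 348)
(162, np.int64(95), np.int64(441), 347)
(168, np.int64(95), np.int64(440), 346)
(174, np.int64(96), np.int64(439), 298)
(180, np.int64(97), np.int64(438), 27)
(186, np.int64(97), np.int64(437), 28)
(192, np.int64(424), np.int64(437), 14)
(198, np.int64(426), np.int64(436), 11)
(204, np.int64(427), np.int64(435), 9)
(210, np.int64(426), np.int64(434), 9)
(216, np.int64(100), np.int64(433), 18)
(222, np.int64(101), np.int64(432), 43)
(228, np.int64(101), np.int64(431), 235)
(234, np.int64(102), np.int64(430), 288)
(240, np.int64(103), np.int64(430), 265)
(246, np.int64(103), np.int64(429), 271)
(252, np.int64(104), np.int64(428), 271)
(258, np.int64(104), np.int64(427), 246)
(264, np.int64(106), np.int64(463), 262)
(270, np.int64(124), np.int64(476), 26)
(276, np.int64(129), np.int64(198), 10)
(282, np.int64(125), np.int64(197), 17)
(288, np.int64(130), np.int64(172), 5)
(294, np.int64(131), np.int64(161), 12)
(300, -1, -1, 0)
(306, -1, -1, 0)
(312, -1, -1, 0)
(318, -1, -1, 0)
(324, -1, -1, 0)
(330, -1, -1, 0)
(336, -1, -1, 0)
(342, -1, -1, 0)
(348, -1, -1, 0)
(354, -1, -1, 0)
(360, -1, -1, 0)
(366, -1, -1, 0)
(372, -1, -1, 0)
(378, -1, -1, 0)
```

View pics/w3.png

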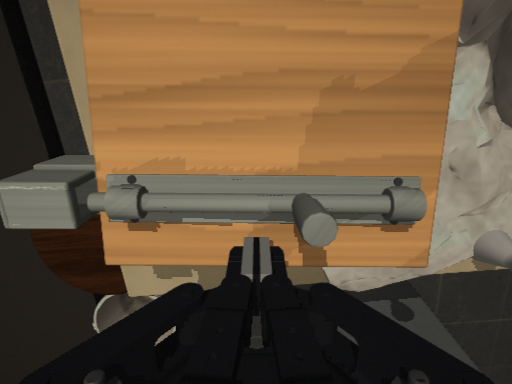

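The lid edge keeps the same width in the wrist view (about 322 px), so the lid is moving with the tool. The bolt is about level with the keeper at (45,200). I'm continuing onto the seal.

{"op": "play_rows", "data": {"commands": [[0,0,2,0,0,0],[0,0,2,0,0,0],[0,0,2,0,0,0]]}}

```text
time: 4.92
tool_pos: [0.4738, 0.2111, 0.1263]
tool_rot: [-0.0, 0.999, -0.044, 0.0]
contact_force: [-0.1, 0.3, 1.4]
gripper_width: 0.002
grasp_force: 0.3
```

{"op": "play_rows", "data": {"commands": [[0,0,2,0,0,0],[0,0,2,0,0,0]]}}

```text
time: 5.08
tool_pos: [0.4737, 0.2111, 0.1221]
tool_rot: [-0.0, 0.999, -0.044, -0.0]
contact_force: [-0.0, 0.6, -0.1]
gripper_width: -0.0
grasp_force: 0.3
```

{"op": "play_rows", "data": {"commands": [[0,0,2,0,0,0]]}}

```text
time: 5.17
tool_pos: [0.4736, 0.2111, 0.1201]
tool_rot: [0.0, 0.999, -0.044, -0.0]
contact_force: [-2.2, 0.0, 2.3]
gripper_width: -0.001
grasp_force: 1.1
```

{"op": "play_rows", "data": {"commands": [[0,0,1.5,0,0,0],[0,0,0,0,0,0]]}}

```text
time: 5.33
tool_pos: [0.4736, 0.2111, 0.1186]
tool_rot: [0.0, 0.999, -0.044, -0.0]
contact_force: [-0.6, -0.2, 0.1]
gripper_width: 0.002
grasp_force: 0.0
```

{"op": "play_rows", "data": {"commands": [[0,0,1.5,0,0,0],[0,0,0,0,0,0]]}}

```text
time: 5.5
tool_pos: [0.4737, 0.2111, 0.1175]
tool_rot: [-0.0, 0.999, -0.044, -0.0]
contact_force: [-2.0, -0.2, 3.2]
gripper_width: -0.002
grasp_force: 1.3
```

{"op": "play_rows", "data": {"commands": [[0,0,1.5,0,0,0],[0,0,0,0,0,0]]}}

```text
time: 5.67
tool_pos: [0.4737, 0.2111, 0.1161]
tool_rot: [-0.0, 0.999, -0.044, -0.0]
contact_force: [-2.0, -0.8, 4.8]
gripper_width: 0.002
grasp_force: 2.1
```

{"op": "play_rows", "data": {"commands": [[0,0,1.5,0,0,0],[0,0,0,0,0,0]]}}

```text
time: 5.83
tool_pos: [0.4736, 0.2112, 0.1149]
tool_rot: [-0.0, 0.999, -0.044, -0.0]
contact_force: [-2.4, 0.0, 5.9]
gripper_width: -0.0
grasp_force: 2.8
```

Run:
```python
from h import *
s,w,T,m,o=edge();print(s['contact_force'],o[10:22])
```

```text
[-2.3526018   0.03502987  5.92339093] [(210, np.int64(431), np.int64(439), 9), (216, np.int64(431), np.int64(438), 8), (222, np.int64(99), np.int64(436), 11), (228, np.int64(100), np.int64(435), 18), (234, np.int64(100), np.int64(434), 243), (240, np.int64(101), np.int64(432), 258), (246, np.int64(102), np.int64(431), 242), (252, np.int64(104), np.int64(430), 233), (258, np.int64(105), np.int64(429), 232), (264, np.int64(106), np.int64(427), 235), (270, np.int64(114), np.int64(483), 78), (276, np.int64(116), np.int64(509), 31)]
```

{"op": "play_rows", "data": {"commands": [[0,0,-5,0,0,0],[0,0,-15,0,0,0],[0,0,-25,0,0,0],[0,0,-25,0,0,0],[0,0,-20,0,0,0]]}}

```text
time: 6.3
tool_pos: [0.4742, 0.2111, 0.2059]
tool_rot: [-0.0, 0.999, -0.044, 0.001]
contact_force: [0.4, -0.2, 0.5]
gripper_width: 0.002
grasp_force: 0.0
```

{"op": "play_rows", "data": {"commands": [[0,0,0,0,0,0],[0,0,0,0,0,0]], "hand": 45}}

```text
time: 6.47
tool_pos: [0.4746, 0.2112, 0.2056]
tool_rot: [-0.0, 0.999, -0.044, 0.002]
contact_force: [-0.5, -0.1, 0.1]
gripper_width: 0.274
grasp_force: 0.0
```

Run:
```python
from h import *
s=manip.state();w=imaging.grab_frame('wrist');np.save('w4.npy',wcam(s,w))
print(s['tool_pos'],w['fx'],w['cx'],w['cy']);cv2.imwrite('pics/w4.png',cv2.resize(w['image'][:,:,::-1],(768,576)))
```

```text
[0.47463009 0.21122394 0.20558462] 291.2694850921352 256.0515859140629 192.58564149704506
```

View pics/w4.png

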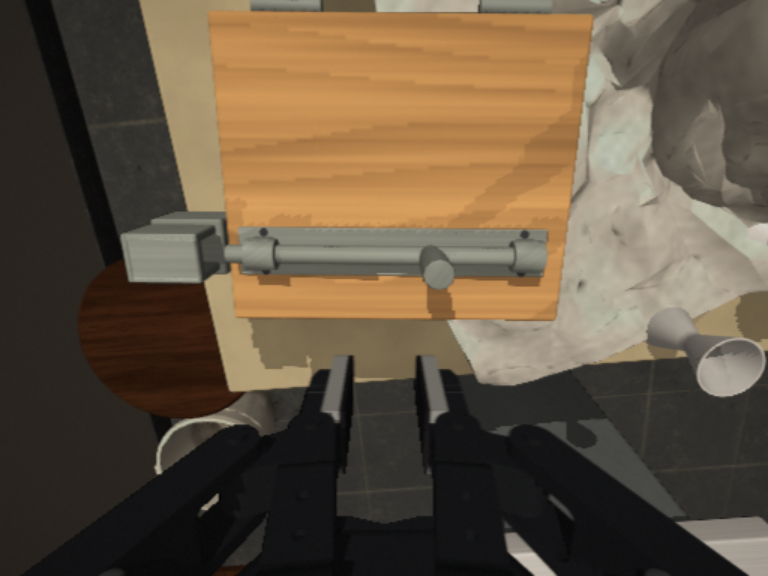

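The lid is down, with its front edge from (236,318) to (557,319). The knob top is at (438,274), and the rod points at the keeper mouth near (222,252).

Run:
```python
from h import *
np.set_printoptions(precision=4,suppress=True)
T=np.load('w4.npy');s=manip.state()
def P(u,v,z):
    d=T[:3,:3]@np.array([(u/1.5-256.05)/291.27,(v/1.5-192.59)/291.27,1]);return T[:3,3]+d*(z-T[2,3])/d[2]
L,R=P(236,318,.104),P(557,319,.104);BL,BR=P(208,12,.098),P(592,14,.098)
K=P(438,274,.155);tcp=s['tool_pos']
print('edge',L,R,np.linalg.norm(L-R),'back',BL,BR,'knob',K)
y=(L-R)[:2];y/=np.linalg.norm(y);x=np.array([y[1],-y[0]]);print('yaw',np.degrees(np.arctan2(-y[0],y[1])))
q=s['tool_rot'];M=Ro.from_quat([q[1],q[2],q[3],q[0]]).as_matrix()
print('knob in tool mm',1e3*M.T@(K-tcp),'knob from front edge along x',(K-L)[:2]@x)
```

```text
edge [0.4694 0.2957 0.104 ] [0.4529 0.1135 0.104 ] 0.18294178805223216 back [0.6219 0.2811 0.098 ] [0.6052 0.1006 0.098 ] knob [0.5011 0.185  0.155 ]
yaw -5.168034844859666
knob in tool mm [29.649  23.4838 48.8506] knob from front edge along x 0.04161982275563347
```

{"op": "play_rows", "data": {"commands": [[10,8,0,0,0,0],[10,8,0,0,0,0],[9,7.5,0,0,0,0],[0,0,0,0,0,0]]}}

```text
time: 6.85
tool_pos: [0.5018, 0.1831, 0.2032]
tool_rot: [0.001, 0.999, -0.045, -0.001]
contact_force: [0.2, -0.7, 0.9]
gripper_width: 0.524
grasp_force: 0.0
```

{"op": "play_rows", "data": {"commands": [[0,0,15,0,0,0],[0,0,10,0,0,0],[0,0,10,0,0,0],[0,0,8,0,0,0],[0,0,6,0,0,0]]}}

```text
time: 7.27
tool_pos: [0.4998, 0.185, 0.1536]
tool_rot: [0.0, 0.999, -0.044, -0.001]
contact_force: [-0.7, 0.5, 0.5]
gripper_width: 0.529
grasp_force: 0.0
```

{"op": "play_rows", "data": {"commands": [[0,0,6,0,0,0],[0,0,5,0,0,0],[0,0,4,0,0,0],[0,0,2,0,0,0],[0,0,0,0,0,0]]}}

```text
time: 7.68
tool_pos: [0.5003, 0.1851, 0.1379]
tool_rot: [0.0, 0.999, -0.044, -0.0]
contact_force: [-0.7, 0.2, 1.2]
gripper_width: 0.524
grasp_force: 0.0
```

{"op": "play_rows", "data": {"commands": [[0,0,0,0,0,0],[0,0,0,0,0,0],[0,0,0,0,0,0]], "hand": 20}}

```text
time: 7.93
tool_pos: [0.5008, 0.1852, 0.1388]
tool_rot: [-0.0, 0.999, -0.044, 0.0]
contact_force: [0.7, 0.6, 0.2]
gripper_width: 0.233
grasp_force: 0.0
```

{"op": "play_rows", "data": {"commands": [[0,0,0,0,0,0],[0,0,0,0,0,0],[0,0,0,0,0,0]], "hand": 8}}

```text
time: 8.18
tool_pos: [0.5008, 0.1852, 0.1389]
tool_rot: [-0.0, 0.999, -0.044, 0.0]
contact_force: [0.2, 1.2, 1.6]
gripper_width: 0.141
grasp_force: 58.4
```

{"op": "play_rows", "data": {"commands": [[0,0,1.5,0,0,0],[0,0,0,0,0,0]]}}

```text
time: 8.35
tool_pos: [0.5005, 0.1853, 0.138]
tool_rot: [-0.0, 0.999, -0.044, -0.0]
contact_force: [-3.6, -0.5, 6.0]
gripper_width: 0.144
grasp_force: 59.1
```

{"op": "play_rows", "data": {"commands": [[0,0,1.5,0,0,0],[0,0,0,0,0,0]]}}

```text
time: 8.52
tool_pos: [0.5003, 0.1853, 0.1371]
tool_rot: [-0.0, 0.999, -0.044, -0.001]
contact_force: [-7.1, 0.0, 9.9]
gripper_width: 0.143
grasp_force: 59.5
```

{"op": "play_rows", "data": {"commands": [[-1.3,0,0,0,0,0],[0,0,0,0,0,0]]}}

```text
time: 8.68
tool_pos: [0.5002, 0.1853, 0.1371]
tool_rot: [-0.0, 0.999, -0.044, 0.001]
contact_force: [-1.7, -0.1, 7.3]
gripper_width: 0.147
grasp_force: 59.0
```

{"op": "play_rows", "data": {"commands": [[-0.5,0,1.2,0,0,0],[0,0,0,0,0,0]]}}

```text
time: 8.85
tool_pos: [0.5, 0.1853, 0.1367]
tool_rot: [-0.0, 0.999, -0.044, 0.002]
contact_force: [-2.1, -0.6, 9.9]
gripper_width: 0.139
grasp_force: 59.5
```

{"op": "play_rows", "data": {"commands": [[-0.5,0,1.2,0,0,0],[0,0,0,0,0,0]]}}

```text
time: 9.02
tool_pos: [0.4998, 0.1854, 0.1361]
tool_rot: [-0.0, 0.999, -0.044, 0.002]
contact_force: [-3.9, -1.3, 12.6]
gripper_width: 0.143
grasp_force: 59.7
```

{"op": "play_rows", "data": {"commands": [[-0.5,0,1,0,0,0],[0,0,0,0,0,0]]}}

```text
time: 9.18
tool_pos: [0.4997, 0.1856, 0.1356]
tool_rot: [-0.0, 0.999, -0.044, 0.002]
contact_force: [-4.0, -1.7, 13.9]
gripper_width: 0.143
grasp_force: 59.8
```

{"op": "play_rows", "data": {"commands": [[0,-2,0,0,0,0],[0,-2,0,0,0,0],[0,-1.5,0,0,0,0]]}}

```text
time: 9.43
tool_pos: [0.5002, 0.1911, 0.1356]
tool_rot: [-0.0, 0.999, -0.044, 0.002]
contact_force: [-4.3, -1.7, 14.0]
gripper_width: 0.146
grasp_force: 59.8
```

{"op": "play_rows", "data": {"commands": [[0,-1.5,0,0,0,0],[0,-1.5,0,0,0,0]]}}

```text
time: 9.6
tool_pos: [0.5005, 0.194, 0.1356]
tool_rot: [-0.0, 0.999, -0.044, 0.002]
contact_force: [-4.1, -0.9, 13.5]
gripper_width: 0.144
grasp_force: 59.8
```

{"op": "play_rows", "data": {"commands": [[0,-1.5,0,0,0,0],[0,-1.5,0,0,0,0]]}}

```text
time: 9.77
tool_pos: [0.5008, 0.197, 0.1356]
tool_rot: [-0.0, 0.999, -0.044, 0.003]
contact_force: [-3.4, -1.8, 13.0]
gripper_width: 0.143
grasp_force: 59.8
```

{"op": "play_rows", "data": {"commands": [[0,-1.5,0.3,0,0,0],[0,-1.5,0,0,0,0]]}}

```text
time: 9.93
tool_pos: [0.5011, 0.2001, 0.1356]
tool_rot: [-0.0, 0.999, -0.044, 0.003]
contact_force: [-4.5, -2.4, 14.5]
gripper_width: 0.142
grasp_force: 59.9
```

{"op": "play_rows", "data": {"commands": [[0,-1.5,0.3,0,0,0],[0,-1.5,0,0,0,0]]}}

```text
time: 10.1
tool_pos: [0.5014, 0.2032, 0.1355]
tool_rot: [-0.0, 0.999, -0.044, 0.003]
contact_force: [-4.6, -1.8, 16.1]
gripper_width: 0.143
grasp_force: 60.0
```

{"op": "play_rows", "data": {"commands": [[0,-1.5,0,0,0,0],[0,-1.5,0,0,0,0]]}}

```text
time: 10.27
tool_pos: [0.5016, 0.2062, 0.1355]
tool_rot: [-0.0, 0.999, -0.044, 0.003]
contact_force: [-5.0, -1.4, 15.6]
gripper_width: 0.146
grasp_force: 60.0
```

{"op": "play_rows", "data": {"commands": [[0,-1.2,0,0,0,0],[0,-1.2,0,0,0,0]]}}

```text
time: 10.43
tool_pos: [0.5019, 0.2086, 0.1355]
tool_rot: [-0.0, 0.999, -0.044, 0.003]
contact_force: [-4.7, -1.6, 15.1]
gripper_width: 0.141
grasp_force: 60.0
```

{"op": "play_rows", "data": {"commands": [[0,-1.2,0,0,0,0],[0,-1.2,0,0,0,0]]}}

```text
time: 10.6
tool_pos: [0.5021, 0.2109, 0.1355]
tool_rot: [-0.0, 0.999, -0.044, 0.003]
contact_force: [-4.6, -1.1, 14.4]
gripper_width: 0.139
grasp_force: 60.0
```

{"op": "play_rows", "data": {"commands": [[0,-1.2,0,0,0,0],[0,-1.2,0,0,0,0]]}}

```text
time: 10.77
tool_pos: [0.5023, 0.2133, 0.1355]
tool_rot: [-0.0, 0.999, -0.044, 0.003]
contact_force: [-4.6, -1.7, 15.6]
gripper_width: 0.143
grasp_force: 59.9
```

{"op": "play_rows", "data": {"commands": [[0,-1,0,0,0,0],[0,-1,0,0,0,0]]}}

```text
time: 10.93
tool_pos: [0.5025, 0.2153, 0.1355]
tool_rot: [-0.0, 0.999, -0.044, 0.003]
contact_force: [-4.1, -2.0, 15.4]
gripper_width: 0.143
grasp_force: 59.9
```

{"op": "play_rows", "data": {"commands": [[0,-1,0,0,0,0],[0,-1,0,0,0,0]]}}

```text
time: 11.1
tool_pos: [0.5027, 0.2173, 0.1355]
tool_rot: [-0.0, 0.999, -0.044, 0.003]
contact_force: [-4.8, -2.6, 16.0]
gripper_width: 0.141
grasp_force: 59.9
```

{"op": "play_rows", "data": {"commands": [[0,-1,0,0,0,0],[0,-1,0,0,0,0]]}}

```text
time: 11.27
tool_pos: [0.5029, 0.2193, 0.1355]
tool_rot: [-0.0, 0.999, -0.044, 0.003]
contact_force: [-3.7, -1.9, 15.3]
gripper_width: 0.141
grasp_force: 59.9
```

{"op": "play_rows", "data": {"commands": [[0,-1,0,0,0,0],[0,-1,0,0,0,0]]}}

```text
time: 11.43
tool_pos: [0.503, 0.2198, 0.1355]
tool_rot: [0.002, 0.999, -0.044, 0.002]
contact_force: [-5.8, -10.0, 16.3]
gripper_width: 0.142
grasp_force: 60.3
```

Stop found at 34.5 mm of travel. I'm adding a little and holding.

{"op": "play_rows", "data": {"commands": [[0,-0.25,0,0,0,0],[0,0,0,0,0,0],[0,0,0,0,0,0]]}}

```text
time: 11.68
tool_pos: [0.503, 0.2198, 0.1355]
tool_rot: [0.002, 0.999, -0.044, 0.002]
contact_force: [-5.7, -8.0, 17.4]
gripper_width: 0.139
grasp_force: 60.2
```

{"op": "play_rows", "data": {"commands": [[0,0,0,0,0,0],[0,0,0,0,0,0],[0,0,0,0,0,0],[0,0,0,0,0,0],[0,0,0,0,0,0]]}}

```text
time: 12.1
tool_pos: [0.503, 0.2198, 0.1355]
tool_rot: [0.002, 0.999, -0.044, 0.002]
contact_force: [-5.1, -7.6, 15.9]
gripper_width: 0.138
grasp_force: 60.2
```

{"op": "play_rows", "data": {"commands": [[0,0,0,0,0,0],[0,0,0,0,0,0],[0,0,0,0,0,0],[0,0,0,0,0,0],[0,0,0,0,0,0]]}}

```text
time: 12.52
tool_pos: [0.503, 0.2198, 0.1355]
tool_rot: [0.002, 0.999, -0.044, 0.002]
contact_force: [-5.3, -8.6, 16.4]
gripper_width: 0.145
grasp_force: 60.2
```

{"op": "play_rows", "data": {"commands": [[0,-0.4,0,0,0,0],[0,0,0,0,0,0],[0,0,0,0,0,0]]}}

```text
time: 12.77
tool_pos: [0.503, 0.2198, 0.1355]
tool_rot: [0.002, 0.999, -0.044, 0.002]
contact_force: [-6.1, -9.5, 16.8]
gripper_width: 0.138
grasp_force: 60.3
```

{"op": "play_rows", "data": {"commands": [[0,0,0,0,0,0],[0,0,0,0,0,0],[0,0,0,0,0,0],[0,0,0,0,0,0],[0,0,0,0,0,0]]}}

```text
time: 13.18
tool_pos: [0.503, 0.2198, 0.1355]
tool_rot: [0.002, 0.999, -0.044, 0.002]
contact_force: [-6.1, -9.9, 16.5]
gripper_width: 0.142
grasp_force: 60.3
```

{"op": "play_rows", "data": {"commands": [[0,0,0,0,0,0],[0,0,0,0,0,0],[0,0,0,0,0,0],[0,0,0,0,0,0],[0,0,0,0,0,0]]}}

```text
time: 13.6
tool_pos: [0.503, 0.2198, 0.1355]
tool_rot: [0.002, 0.999, -0.044, 0.002]
contact_force: [-6.0, -10.5, 17.1]
gripper_width: 0.142
grasp_force: 60.3
```

{"op": "play_rows", "data": {"commands": [[0,-0.4,0,0,0,0],[0,0,0,0,0,0],[0,0,0,0,0,0],[0,0,0,0,0,0],[0,0,0,0,0,0]]}}

```text
time: 14.02
tool_pos: [0.503, 0.2198, 0.1355]
tool_rot: [0.002, 0.999, -0.044, 0.002]
contact_force: [-6.3, -12.5, 17.4]
gripper_width: 0.144
grasp_force: 60.4
```

{"op": "play_rows", "data": {"commands": [[0,0,0,0,0,0],[0,0,0,0,0,0],[0,0,0,0,0,0],[0,0,0,0,0,0],[0,0,0,0,0,0]]}}

```text
time: 14.43
tool_pos: [0.503, 0.2198, 0.1355]
tool_rot: [0.002, 0.999, -0.044, 0.002]
contact_force: [-5.4, -11.2, 18.6]
gripper_width: 0.141
grasp_force: 60.4
```

{"op": "play_rows", "data": {"commands": [[0.4,0,-1,0,0,0],[0.4,0,-1,0,0,0],[0.4,0,-1,0,0,0],[0,0,0,0,0,0]]}}

```text
time: 14.77
tool_pos: [0.5031, 0.2199, 0.1361]
tool_rot: [0.002, 0.999, -0.044, 0.001]
contact_force: [-2.6, -7.9, 9.5]
gripper_width: 0.145
grasp_force: 59.4
```

{"op": "play_rows", "data": {"commands": [[0,0,-1,0,0,0],[0,0,-1,0,0,0],[0,0,0,0,0,0]]}}

```text
time: 15.02
tool_pos: [0.5033, 0.2199, 0.1368]
tool_rot: [0.002, 0.999, -0.044, 0.001]
contact_force: [1.8, -7.3, 3.0]
gripper_width: 0.14
grasp_force: 58.8
```

{"op": "play_rows", "data": {"commands": [[0,0,0,0,0,0],[0,0,0,0,0,0],[0,0,0,0,0,0],[0,0,0,0,0,0],[0,0,0,0,0,0]], "hand": 40}}

```text
time: 15.43
tool_pos: [0.502, 0.222, 0.1361]
tool_rot: [-0.0, 0.999, -0.044, -0.0]
contact_force: [0.5, -0.7, 0.3]
gripper_width: 0.467
grasp_force: 0.0
```

{"op": "play_rows", "data": {"commands": [[0,0,-5,0,0,0],[0,0,-10,0,0,0],[0,0,-20,0,0,0],[0,0,-30,0,0,0],[0,0,0,0,0,0]]}}

```text
time: 15.85
tool_pos: [0.5055, 0.2229, 0.2091]
tool_rot: [-0.002, 0.999, -0.044, 0.005]
contact_force: [0.9, 0.7, 1.3]
gripper_width: 0.468
grasp_force: 0.0
```

Run:
```python
from h import *
f=imaging.grab_frame('scene')['image'][:,:,::-1][190:330,150:300]
w=imaging.grab_frame('wrist')
a=cv2.resize(f,None,fx=2.4,fy=2.4,interpolation=2)
b=cv2.resize(w['image'][:,:,::-1],(430,322))
b=cv2.copyMakeBorder(b,0,a.shape[0]-b.shape[0],0,0,0)
cv2.imwrite('pics/both5.png',np.hstack([a,b]))
```

```text
(no output)
```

View pics/both5.png

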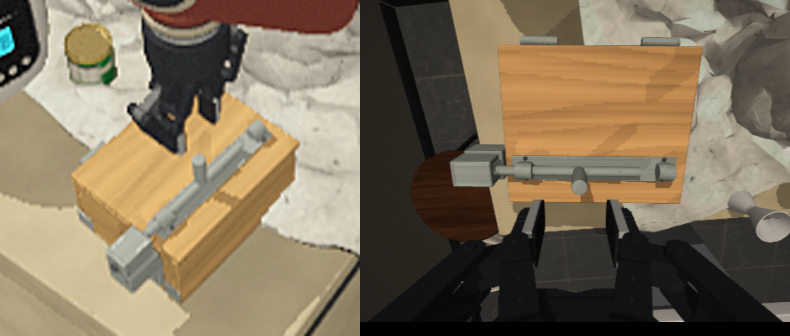

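The lid is shut and the bolt is in the keeper: the rod enters at about (497,170) and the knob is at (579,185). The gripper is clear of everything, so I'm handing in.

```bash
python3 -c "
from plant import manip
print(manip.job_done())"
```

```text
the job is handed in; nothing more can be done
None
```

The lid is shut and the bolt sits in the keeper against the hidden stop (34.5 mm of travel). I held about 8–12 N on it for over 2 s, then let go and backed the gripper clear, and handed the job in at about 16 s.

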